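# Tap a lead-forming post home in its taper socket

### The arm

A 6-joint arm with a two-finger parallel gripper is mounted at the origin on a cart in front of the work surface, level with it; the furniture and walls round the work are solid. World frame = base frame: x ahead of the robot, y to its left, z up, the work surface at z = 0. Lengths are in m, angles in rad, forces in N, time in s.
With the tool pointing down it reaches from about 0.425 to 0.95 m from the base axis. Payload 3.5 kg.
Tool frame: the origin (TCP) lies at the very end of the fingers, on their centre line; the grasp point (between the pads) lies 19 mm behind it (hold_point_z is the distance from the TCP to the grasp point, in m); y points along the fingers, z is the direction in which the jaws open and shut, and the axes are right-handed (so a half turn about y gives the same grasp; the last joint's range is limited). The gripper opens to 85 mm and grips with 20 to 120 N. Pads are 22 mm wide; open, the fingers measure 114 mm over their backs; the gripper's body (76 mm by 85 mm) begins 54 mm behind the grasp point. The pads swing forward as they close: fully open they stand 13 mm farther back than shut.
Start: joints at [1.045, 0.286, 1.577, -0, 1.279, -0.15], TCP at [0.248, 0.628, 0.231] pointing down, gripper open.
Joint ranges: [-2.77, 2.77], [-0.9, 2.22], [0.21, 2.48], [-1.53, 4.67], [0.24, 2.81], [-2.84, 2.84]. Speed limits (rad/s): [2.79, 2.79, 3.14, 3.14, 3.14, 3.14].

### API

Orientations are given as a rotation vector (axis times angle).
In Python, from bench import observe, get_image, close_job, boxes_of, hold_point_z gives the robot as it stands. The module is installed in compiled form; this text tells all that it offers.
- The arm moves only by the shell command python3 -m jog 'ROWS'. ROWS is JSON, one flat list of numbers, 7 for each row, row after row: the shift along the tool's x, y, z in cm, then the turn, a rotation vector about the tool's x, y, z in rad, then the opening, from 0 (shut) to 1 (fully open). A call has 1 to 12 rows; each row shifts and turns the commanded pose from where the row before left it, along the tool's axes as they then stand; what a row does not reach is not made up. A row lasts 1/12 s, in which the tool goes at most 41.7 mm and 7.16 degrees, less where a joint would pass 70% of its speed; a pose out of reach is approached as far as the arm can. A call is refused whole if a number of a shift passes 4.17 or a number of a turn 0.125, either way. A call with a gripper value outside its range is refused whole. The fingers move at their own pace and stop on an object; the grip force is fixed at half the most. Time passes only in rows, so rows that do not move let the fingers close. It gives the time, the measured TCP pose, the force and the opening at its end, in the units of the state.
- observe(): the state, without advancing time (a new reading comes with each control period).
- get_image(name): name is "side" or "top" or "wrist"; returns a dict with "img" (400x640x3 uint8, blue, green, red), "range_z" (400x640 float32, m along the optical axis (not along the pixel's ray), 0 where there is no reading), "mtx" (3x3 intrinsics, pixels), "dist_coeffs" ([k1, k2, p1, p2, k3] as OpenCV has them; the pictures are not rectified), "rvec" (rotation vector, rad) and "tvec" (3), from world to camera coordinates, as OpenCV has them; the wrist camera has in their place "T_tool_cam" (4x4, takes a point from camera to tool coordinates, whose origin is the TCP and whose axes are the tool frame's). Camera axes: x right, y down, z forward; pixel columns grow to the right and rows downward; lengths in m; the calibration is good to about 2 mm. A picture is of the moment at which its call begins: read the wrist's pose just before it.
- close_job(): hands the job in, once; it reports no verdict.
Trained networks look in a picture, given as the dict that the camera call returned (one of the last four; its "shot" number tells which), for a name from the list of things; names that differ only in an ending like _2 or _b are one class to them, and where a whole thing is asked for, a point or a joint stands for the part that bears it (a point fixed in the world has none). Each returns a list of dicts, best first, with "p" (0 to 1); they miss things now and then, are a little off and sometimes report something else, mostly with a low value. They report only what shows in the picture. A call takes as long as a camera call. They do not tell look-alikes from the thing itself.
- boxes_of(target, picture): "box" ([left, top, right, bottom] in pixels, round what is visible of it).
The state is a dict: "t": time; "joint_pos": joint angles; "dq": joint speeds; "effort": joint torques, N m; "tool_pos": TCP position; "ee_rot": TCP orientation; "force": force on the tool from outside, world axes, zero at the start; "ft_torque": the same for the moment, N m; "grip_width": finger opening in m.
Only numpy, scipy, OpenCV 4.12 (cv2) and the standard library are available. Lean on these libraries where they do the work, as an engineer would, in place of code of your own. Each camera call takes 0.05 s, during which the arm holds its last target.

### The job

Take the forming post with the plain round head out of the wooden rack, lower its tapered shank into the steel taper socket and let go of it there. Then tap or press it down on its head until its collar sits fully down on the socket's face. Leave the other two posts, with the square head and with the mushroom head, where they hang in the rack.

Things in the scene. Friction and masses are not known exactly. Their poses are not given: they have to be found in the camera images.
- post_round: The post to fit: bright steel, 0.2-0.3 kg, upright. Cylindrical head 32 mm wide, 50 mm high, flat on top; below it a round collar 60 mm wide, 8 mm thick; below that a shank 50 mm long tapering from 36 to 26 mm, with a bevelled end 20 mm wide. Origin on the axis at the collar's underside, z up: head from z = 8 to 58 mm, shank down to -50 mm.
- post_square: Bystander: same shank, collar and origin; head a square bar 28 x 28 mm, 50 mm high. The three posts hang by their collars, in any order, in one row of holes 95 mm apart, 41 mm wide, in a fixed wooden rack (board 90 x 300 mm, its top 80 mm above the bench).
- post_mushroom: Bystander: same shank, collar and origin; head a 24 mm stem with a flat disc on top, 50 mm wide, 10 mm thick, its top 58 mm above the collar's underside.
- socket_mouth (a point): Centre of the face of the socket, a fixed upright steel cylinder 88 mm wide on a round grey foot, face 80 mm above the bench; z up. Mouth bevelled from 50 to 37 mm over 8 mm. A shank drops in freely until its collar is 12 mm above the face; from there it is tight: about 9 N drives it, it stays where left, and stops hard when the collar meets the face. 15 to 25 N down on the head does it.
Not all that is in view belongs to the job. What is shaped like the post_round but red or yellow is not meant.

How it is judged:
On the way:
1. the round-headed post stands in the socket, let go, not yet driven: collar 4 to 18 mm above the socket's face (z of post_round in the frame of socket_mouth between 0.004 and 0.018 m and horizontal distance between post_round and socket_mouth below 0.01 m and angle between post_round's own z axis and vertical below 0.17 rad and contact force between the fingers and post_round below 0.3 N), for 0.2 s.
At the end, for the whole second after the job is handed in: The round-headed post stands at rest in the socket, within 10 mm of its axis and 6 degrees of upright, its collar within 3 mm of the socket's face; the other two posts are within 30 mm of where they hung (z of post_round in the frame of socket_mouth below 0.003 m and horizontal distance between post_round and socket_mouth below 0.01 m and angle between post_round's own z axis and vertical below 0.1 rad and linear speed of post_round below 0.02 m/s and distance of each of post_square, post_mushroom from where it was at the start of the episode below 0.03 m); the robot touches nothing.
It fails at once if the square-headed or the mushroom-headed post is taken out or displaced by more than 30 mm (distance of any of post_square, post_mushroom from where it was at the start of the episode above 0.03 m).
It also fails if it takes over 51 s, if anything falls off the work surface, if the arm or the gripper's body presses on something with over 40 N, if the wrist force passes 120 N, or if a joint passes its speed limit or range.

## Working session

There is one attempt and no reset: what is moved stays moved. The work goes in short steps, Python scripts to look and compute and a shell command to move; the robot and the scene stay as the last step left them, time stands still between calls to the robot, and variables do not carry over. Pictures are saved under pics/ and viewed, and the job is handed in when it is done.

```bash
mkdir -p pics; cat > h.py <<'E'
import numpy as np, cv2
from scipy.spatial.transform import Rotation as R
from bench import *
def world(pic, u, v, z=None, st=None):
    K=np.array(pic["mtx"],float); d=np.array(pic["dist_coeffs"],float)
    n=cv2.undistortPoints(np.array([[[u,v]]],float),K,d)[0,0]
    r=z if z is not None else float(pic["range_z"][int(v),int(u)])
    c=np.array([n[0]*r,n[1]*r,r])
    if "T_tool_cam" in pic:
        T=np.array(pic["T_tool_cam"]); p=T[:3,:3]@c+T[:3,3]
        return R.from_rotvec(st["ee_rot"]).as_matrix()@p+np.array(st["tool_pos"])
    Rm=cv2.Rodrigues(np.array(pic["rvec"],float))[0]
    return Rm.T@(c-np.array(pic["tvec"],float).ravel())
def cloud(pic, st=None, box=None):
    K=np.array(pic["mtx"],float); d=np.array(pic["dist_coeffs"],float)
    l,t,r,b=box or (0,0,640,400)
    uu,vv=np.meshgrid(np.arange(l,r),np.arange(t,b))
    n=cv2.undistortPoints(np.stack([uu,vv],-1).reshape(-1,1,2).astype(float),K,d)[:,0]
    z=pic["range_z"][t:b,l:r].ravel()
    c=np.c_[n*z[:,None],z]
    if "T_tool_cam" in pic:
        T=np.array(pic["T_tool_cam"]); p=c@T[:3,:3].T+T[:3,3]
        w=p@R.from_rotvec(st["ee_rot"]).as_matrix().T+np.array(st["tool_pos"])
    else:
        Rm=cv2.Rodrigues(np.array(pic["rvec"],float))[0]
        w=(c-np.array(pic["tvec"],float).ravel())@Rm
    w[z<=0]=np.nan
    return w.reshape(b-t,r-l,3)
E
python3 - <<'E'
from h import *
s=observe(); print(s); print(hold_point_z, R.from_rotvec(s["ee_rot"]).as_matrix().round(3))
for n in ["top","side","wrist"]:
    p=get_image(n); cv2.imwrite(f"pics/{n}0.png",p["img"])
    for t in ["post_round","post_square","post_mushroom","socket_mouth"]:
        try: print(n,t,[(round(b["p"],2),np.round(b["box"]).tolist()) for b in boxes_of(t,p)])
        except Exception as e: print(n,t,e)
E
```

```text
{'t': 0.0, 'joint_pos': array([ 1.04500636e+00,  2.87182620e-01,  1.57814815e+00, -8.34868169e-07,
        1.27859123e+00, -1.50030787e-01]), 'dq': array([-1.31963430e-04,  9.47668993e-05,  2.98086202e-04,  1.19728389e-03,
        3.84476456e-04, -1.53172869e-03]), 'effort': array([ 7.43411620e-04, -4.05990100e+01, -2.92622155e+01, -6.05983359e-05,
        5.95812657e-03, -3.00213166e-06]), 'tool_pos': array([0.24737656, 0.62734586, 0.22995148]), 'ee_rot': array([-1.55282089,  0.29550419, -0.29428616]), 'force': array([0.47653657, 0.29033282, 0.02154109]), 'ft_torque': array([ 0.00673569,  0.02273095, -0.01283853]), 'grip_width': 0.08539882707048255}
0.0187 [[ 0.93  -0.001  0.367]
 [-0.367 -0.002  0.93 ]
 [-0.    -1.    -0.002]]
top post_round [(0.91, [252.0, 154.0, 278.0, 180.0]), (0.78, [214.0, 156.0, 236.0, 185.0]), (0.65, [238.0, 197.0, 266.0, 225.0])]
top post_square [(0.9, [320.0, 206.0, 351.0, 231.0])]
top post_mushroom [(0.9, [282.0, 203.0, 304.0, 229.0])]
top socket_mouth [(0.8, [411.0, 179.0, 456.0, 224.0])]
side post_round [(0.64, [301.0, 158.0, 319.0, 194.0]), (0.6, [314.0, 175.0, 336.0, 211.0])]
side post_square [(0.8, [301.0, 199.0, 326.0, 232.0])]
side post_mushroom [(0.77, [283.0, 180.0, 305.0, 213.0])]
side socket_mouth [(0.65, [367.0, 263.0, 429.0, 323.0])]
wrist post_round []
wrist post_square []
wrist post_mushroom []
wrist socket_mouth []
```

View pics/top0.png

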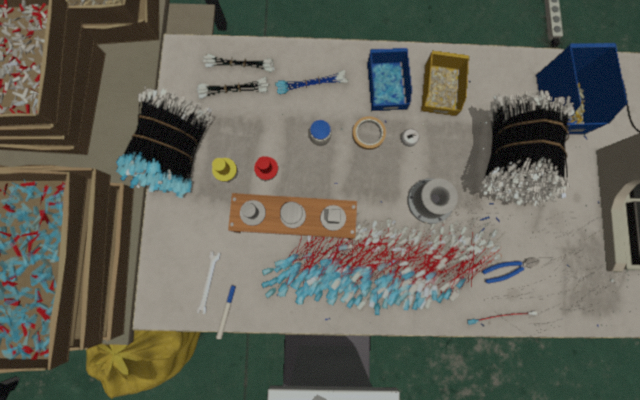

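View pics/side0.png

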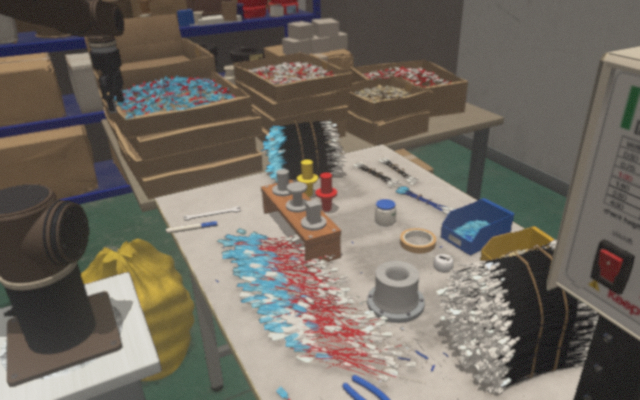

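```bash
python3 - <<'E'
from h import *
p=get_image("top")
np.set_printoptions(precision=4,suppress=True)
print(R.from_matrix(cv2.Rodrigues(p["rvec"])[0]).as_matrix(), -cv2.Rodrigues(p["rvec"])[0].T@np.ravel(p["tvec"]))
cv2.imwrite("pics/topcrop.png",cv2.resize(p["img"][140:245,190:470],None,fx=2.8,fy=2.8,interpolation=cv2.INTER_CUBIC))
s=get_image("side"); cv2.imwrite("pics/sidecrop.png",cv2.resize(s["img"][140:330,260:450],None,fx=3.1,fy=3.1,interpolation=cv2.INTER_CUBIC))
for nm,b in dict(r1=[252,154,278,180],r2=[214,156,236,185],r3=[238,197,266,225],sq=[320,206,351,231],mu=[282,203,304,229],so=[411,179,456,224]).items():
    w=cloud(p,box=tuple(b)).reshape(-1,3); w=w[np.isfinite(w[:,0])]
    zt=np.percentile(w[:,2],98); m=abs(w[:,2]-zt)<.006
    print(nm,len(w),zt,m.sum(),w[m].min(0),w[m].max(0),w[m].mean(0))
E
```

```text
[[ 0.0234 -0.9994  0.0243]
 [-0.9864 -0.027  -0.1621]
 [ 0.1626 -0.0202 -0.9865]] [0.4661 0.0461 0.9387]
r1 675 0.10824694386716312 138 [0.6691 0.1677 0.1024] [0.6996 0.1967 0.1101] [0.6839 0.1823 0.1064]
r2 635 0.10792664494658907 132 [0.6629 0.2705 0.1022] [0.6929 0.2975 0.1092] [0.6777 0.2844 0.1064]
r3 781 0.13811169829503053 158 [0.5539 0.189  0.1324] [0.5834 0.2203 0.1406] [0.5682 0.2041 0.1363]
sq 771 0.1379468331723059 157 [0.5479 0.0007 0.1321] [0.5754 0.0276 0.1404] [0.5612 0.0145 0.1363]
mu 571 0.1387698117982717 366 [0.5409 0.0851 0.1329] [0.5859 0.1301 0.1399] [0.5641 0.1083 0.1363]
so 2016 0.08056820538146724 728 [ 0.5773 -0.2816  0.0746] [ 0.6637 -0.1992  0.0841] [ 0.6209 -0.241   0.0782]
```

View pics/topcrop.png

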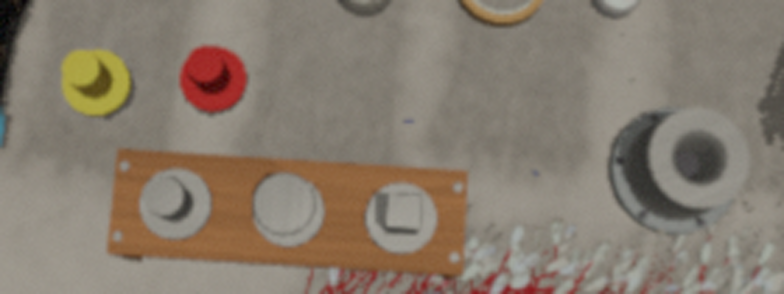

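View pics/sidecrop.png

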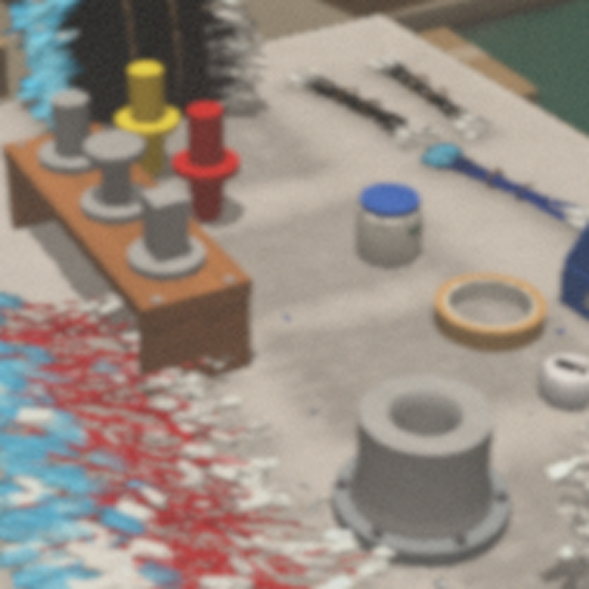

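Five things could be mistaken for each other, with these top-view pixels:
- Steel post with plain round head: (252,211).
- Mushroom post: (292,213).
- Square post: (333,215).
- Red decoy: (266,167).
- Yellow decoy: (224,169).

The close crop shows a steel, plain round head at (252,211), hanging at the left end of the rack, so I choose that one. The socket is at (436,200).

```bash
python3 -m jog '[0,0,0,0,0.12,0,1, 0,0,0,0,0.12,0,1, 0,0,0,0,0.12,0,1, 0,0,0,0,0.12,0,1, 0,0,0,0,0.12,0,1, 0,0,0,0,0.12,0,1, 0,0,0,0,0.12,0,1, 0,0,0,0,0.12,0,1, 0,0,0,0,0.12,0,1, 0,0,0,0,0.11,0,1]'
python3 -m jog '[3.4,0,2.6,0,0,0,1, 3.4,0,2.6,0,0,0,1, 3.4,0,2.6,0,0,0,1, 3.4,0,2.6,0,0,0,1, 3.4,0,2.6,0,0,0,1, 3.4,0,2.6,0,0,0,1, 3.4,0,2.6,0,0,0,1, 3.4,0,2.6,0,0,0,1, 3.4,0,2.6,0,0,0,1, 3.4,0,2.6,0,0,0,1]'
python3 -m jog '[3.4,0,2.6,0,0,0,1, 0,0,0,0,0,0,1,0,0,0,0,0,0,1]'
python3 - <<'E'
from h import *
np.set_printoptions(precision=4,suppress=True)
s=observe(); p=get_image("wrist"); cv2.imwrite("pics/w1.png",p["img"])
print(s["tool_pos"],R.from_rotvec(s["ee_rot"]).as_matrix(),s["joint_pos"])
for t in ["post_round"]:
    for b in boxes_of(t,p):
        l,t_,r,bo=[int(x) for x in b["box"]]
        w=cloud(p,s,(max(l,0),max(t_,0),min(r,640),min(bo,400))).reshape(-1,3); w=w[np.isfinite(w[:,0])]
        zt=np.percentile(w[:,2],95); m=abs(w[:,2]-zt)<.005
        print(b,zt,(w[m].min(0)+w[m].max(0))/2,np.ptp(w[m],0))
E
```

```text
t: 1.68
tool_pos: [0.2477, 0.6279, 0.2314]
ee_rot: [-1.209, 1.21, -1.21]
force: [0.1, 0.4, -0.0]
grip_width: 0.0853
t: 2.52
tool_pos: [0.5034, 0.2964, 0.2317]
ee_rot: [-1.211, 1.205, -1.206]
force: [1.2, 0.5, 0.2]
grip_width: 0.0854
t: 2.77
tool_pos: [0.5291, 0.2633, 0.2313]
ee_rot: [-1.209, 1.209, -1.208]
force: [-0.2, -0.8, -0.9]
grip_width: 0.0853
[0.5291 0.2633 0.2313] [[ 0.0007 -0.0002  1.    ]
 [-1.      0.0002  0.0007]
 [-0.0002 -1.     -0.0002]] [0.2901 0.1033 1.7888 0.0002 1.2497 0.2894]
{'box': [332.8, 218.1, 396.4, 291.7], 'p': 0.92} 0.13732954153457963 [0.568  0.2046 0.1355] [0.0315 0.0322 0.0062]
{'box': [442.2, 123.7, 517.8, 186.6], 'p': 0.84} 0.1073401030539161 [0.6764 0.2861 0.1058] [0.0306 0.0306 0.0068]
{'box': [437.0, 224.4, 509.6, 287.6], 'p': 0.77} 0.2669730670756197 [0.5782 0.2728 0.267 ] [0.0146 0.0058 0.01  ]
```

View pics/w1.png

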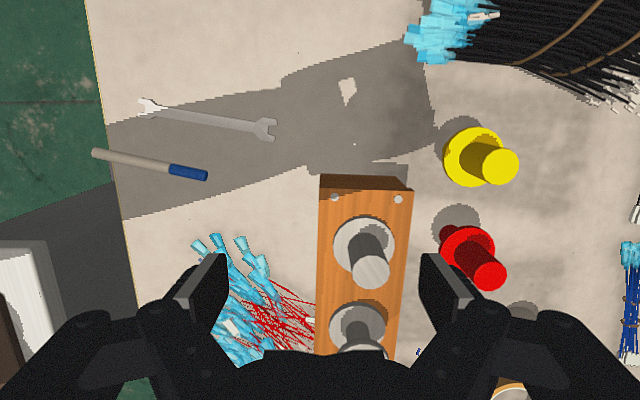

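```bash
python3 -m jog '[2.95,0,1.95,0,0,0,1, 2.95,0,1.95,0,0,0,1, 0,0,0,0,0,0,1, 0,2.5,0,0,0,0,1, 0,2.5,0,0,0,0,1, 0,0,0,0,0,0,1, 0,0,0,0,0,0,1]'

```

```text
t: 3.45
tool_pos: [0.5652, 0.2077, 0.1797]
ee_rot: [-1.216, 1.207, -1.202]
force: [0.4, 0.3, 0.4]
grip_width: 0.0859
```

The wrist view shows the plain round steel head at (370,268), the mushroom post below it at (358,330), and the red and yellow posts off to the right. Now I go down over the round head.

```bash
python3 -m jog '[0.3,0,0.3,0,0,0,1, 0,2.7,0,0,0,0,1, 0,2.7,0,0,0,0,1, 0,2.7,0,0,0,0,1, 0,0,0,0,0,0,1, 0,0,0,0,0,0,1]'
python3 - <<'E'
from h import *
np.set_printoptions(precision=4,suppress=True)
s=observe(); p=get_image("wrist"); cv2.imwrite("pics/w2.png",p["img"])
print(s["tool_pos"],R.from_rotvec(s["ee_rot"]).as_matrix())
E
```

```text
t: 3.95
tool_pos: [0.5701, 0.2037, 0.1007]
ee_rot: [-1.213, 1.206, -1.205]
force: [0.1, 0.1, 0.1]
grip_width: 0.0856
[0.5701 0.2037 0.1007] [[ 0.0056 -0.001   1.    ]
 [-1.     -0.0002  0.0056]
 [ 0.0002 -1.     -0.001 ]]
```

View pics/w2.png

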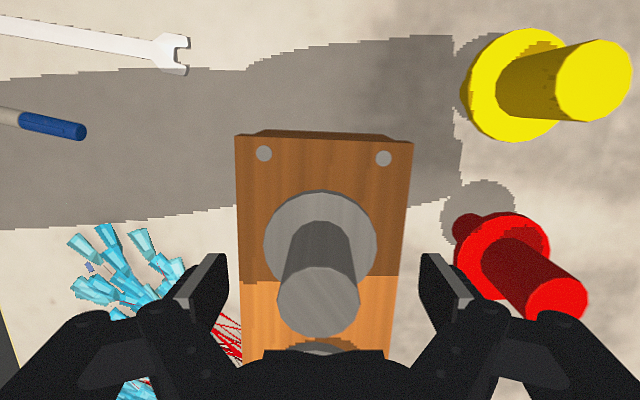

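The head at (318,300) lies centred between the pads at about (205,290) and (445,290). Closing.

```bash
python3 -m jog '[0,0.2,-0.2,0,0,0,1, 0,0,0,0,0,0,0, 0,0,0,0,0,0,0, 0,0,0,0,0,0,0, 0,0,0,0,0,0,0, 0,0,0,0,0,0,0, 0,0,0,0,0,0,0, 0,0,0,0,0,0,0, 0,0,0,0,0,0,0,0,0,0,0,0,0,0,0,0,0,0,0,0,0]'

```

```text
t: 4.92
tool_pos: [0.5686, 0.2035, 0.0991]
ee_rot: [-1.211, 1.205, -1.206]
force: [-1.3, 0.1, 5.8]
grip_width: 0.0305
```

```bash
python3 -m jog '[0,-1,0,0,0,0,0, 0,-2,0,0,0,0,0, 0,-2.5,0,0,0,0,0, 0,-2.5,0,0,0,0,0, 0,-2.5,0,0,0,0,0, 0,-2.5,0,0,0,0,0, 0,-2,0,0,0,0,0, 0,0,0,0,0,0,0,0,0,0,0,0,0,0]'
python3 - <<'E'
from h import *
np.set_printoptions(precision=4,suppress=True)
s=observe(); p=get_image("wrist"); cv2.imwrite("pics/w3.png",p["img"])
print(s["tool_pos"],R.from_rotvec(s["ee_rot"]).as_matrix(),s["force"])
q=get_image("top"); cv2.imwrite("pics/t3.png",cv2.resize(q["img"][140:260,190:470],None,fx=2.8,fy=2.8,interpolation=cv2.INTER_CUBIC))
w=cloud(q,box=(405,175,465,230)).reshape(-1,3); m=abs(w[:,2]-.08)<.006; w=w[m]
from scipy.spatial import ConvexHull
h=w[ConvexHull(w[:,:2]).vertices,:2].astype(np.float32)
print("socket",len(w),cv2.minEnclosingCircle(h),w.mean(0))
E
```

```text
t: 5.67
tool_pos: [0.5684, 0.2034, 0.2486]
ee_rot: [-1.21, 1.205, -1.206]
force: [-0.7, -1.2, -2.6]
grip_width: 0.0309
[0.5684 0.2034 0.2486] [[ 0.005   0.0013  1.    ]
 [-1.      0.0002  0.005 ]
 [-0.0002 -1.      0.0013]] [-0.6745 -1.1718 -2.6128]
socket 767 ((0.6210825443267822, -0.24177636206150055), 0.04412367567420006) [ 0.6207 -0.2414  0.0781]
```

View pics/w3.png

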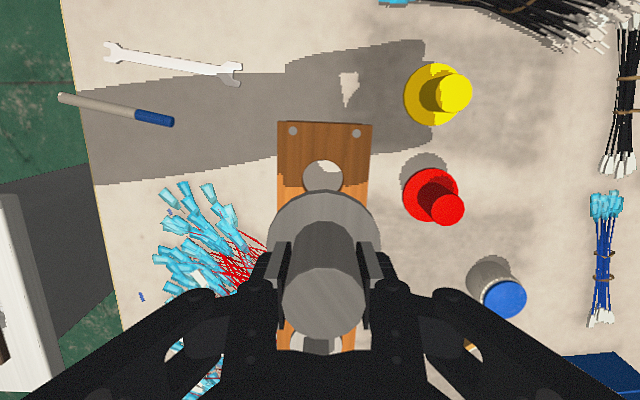

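View pics/t3.png

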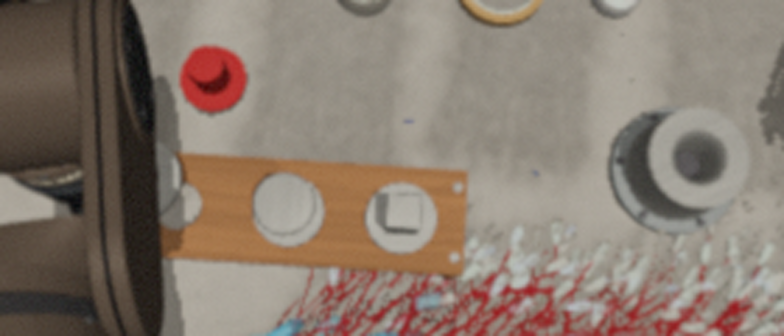

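The post is held upright, with the shank and hole visible at (322,178). The other two posts are undisturbed. Two top measurements put the socket at (0.621, -0.242). Carrying the post over.

```bash
python3 -m jog '[1.5,0,0.2,0,0,0,0, 3,0,0.4,0,0,0,0, 4,0,0.5,0,0,0,0, 4,0,0.5,0,0,0,0, 4,0,0.5,0,0,0,0, 4,0,0.5,0,0,0,0, 4,0,0.5,0,0,0,0, 4,0,0.5,0,0,0,0, 4,0,0.5,0,0,0,0, 4,0,0.5,0,0,0,0, 4,0,0.3,0,0,0,0,3,0,0.1,0,0,0,0]'
python3 -m jog '[1.1,0,0,0,0,0,0, 0,0,0,0,0,0,0,0,0,0,0,0,0,0]'
python3 - <<'E'
from h import *
np.set_printoptions(precision=4,suppress=True)
s=observe(); q=get_image("side"); cv2.imwrite("pics/s4.png",cv2.resize(q["img"][140:340,260:460],None,fx=3,fy=3,interpolation=cv2.INTER_CUBIC))
print(s["tool_pos"],R.from_rotvec(s["ee_rot"]).as_matrix(),s["joint_pos"])
p=get_image("wrist"); cv2.imwrite("pics/w4.png",p["img"])
w=cloud(p,s).reshape(-1,3); m=(abs(w[:,2]-.08)<.006)&(np.hypot(w[:,0]-.621,w[:,1]+.242)<.06); print(m.sum())
if m.sum()>100:
    print(w[m].min(0),w[m].max(0))
    x=w[m]; A=np.c_[2*x[:,:2],np.ones(len(x))]
E
```

```text
t: 6.77
tool_pos: [0.6192, -0.2342, 0.2447]
ee_rot: [-1.213, 1.211, -1.203]
force: [0.0, 0.4, -2.0]
grip_width: 0.0308
t: 7.02
tool_pos: [0.6196, -0.2416, 0.2458]
ee_rot: [-1.211, 1.21, -1.202]
force: [-0.7, -0.2, -1.5]
grip_width: 0.0306
[ 0.6196 -0.2416  0.2458] [[ 0.004  -0.0034  1.    ]
 [-1.      0.0031  0.004 ]
 [-0.0031 -1.     -0.0034]] [-0.5245  0.2569  1.5859  0.001   1.3033 -0.5288]
3100
[ 0.5773 -0.2639  0.074 ] [ 0.6641 -0.1991  0.0809]
```

View pics/s4.png

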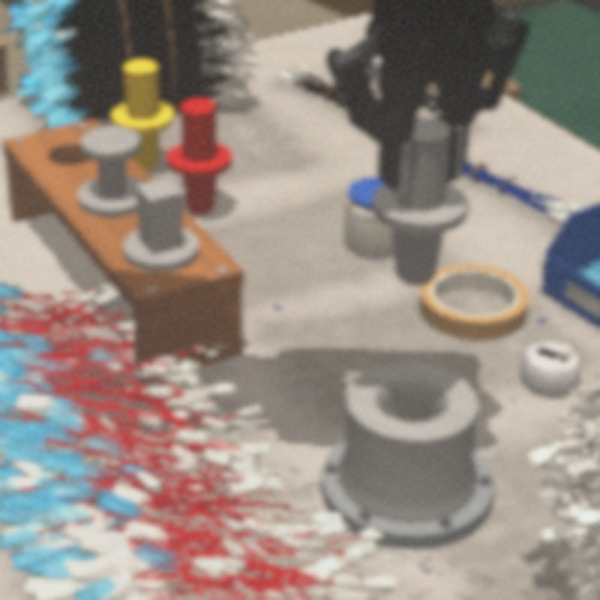

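View pics/w4.png

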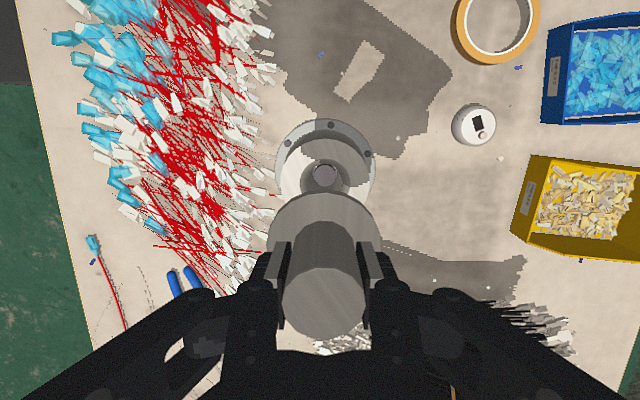

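The wrist view shows the shank tip at (325,175) over the bore. The wrist depth puts the socket at about (0.6207, -0.243). Descending.

```bash
python3 -m jog '[0.1,2,0.15,0,0,0,0, 0,2.5,0,0,0,0,0, 0,2.5,0,0,0,0,0, 0,1,0,0,0,0,0, 0,0,0,0,0,0,0, 0,0,0,0,0,0,0]'
python3 -m jog '[0,1,0,0,0,0,0, 0,1,0,0,0,0,0,0,1,0,0,0,0,0, 0,0.8,0,0,0,0,0,0,0,0,0,0,0,0,0,0,0,0,0,0,0]'
```

```text
t: 7.62
tool_pos: [0.6221, -0.242, 0.1683]
ee_rot: [-1.212, 1.205, -1.204]
force: [0.8, 0.1, -2.0]
grip_width: 0.0309
t: 8.12
tool_pos: [0.6214, -0.2431, 0.1291]
ee_rot: [-1.212, 1.208, -1.204]
force: [-0.1, 0.1, -2.3]
grip_width: 0.0307
```

```bash
python3 -m jog '[0,0.5,0,0,0,0,0, 0,0.5,0,0,0,0,0,0,0.4,0,0,0,0,0, 0,0,0,0,0,0,0,0,0,0,0,0,0,0,0,0,0,0,0,0,0]'
```

```text
t: 8.62
tool_pos: [0.6221, -0.2434, 0.1164]
ee_rot: [-1.212, 1.205, -1.206]
force: [0.0, -0.4, -2.6]
grip_width: 0.0309
```

```bash
python3 -m jog '[0,0.3,0,0,0,0,0, 0,0,0,0,0,0,0, 0,0,0,0,0,0,0.5, 0,0,0,0,0,0,0.5,0,0,0,0,0,0,0.5,0,0,0,0,0,0,0.7,0,0,0,0,0,0,0.7,0,0,0,0,0,0,0.7,0,0,0,0,0,0,0.7]'
python3 - <<'E'
from h import *
np.set_printoptions(precision=4,suppress=True)
s=observe(); q=get_image("side"); cv2.imwrite("pics/s5.png",cv2.resize(q["img"][200:340,320:460],None,fx=4,fy=4,interpolation=cv2.INTER_CUBIC))
p=get_image("wrist"); cv2.imwrite("pics/w5.png",p["img"])
w=cloud(p,s).reshape(-1,3)
m=(np.hypot(w[:,0]-.621,w[:,1]+.242)<.014)
print(s["tool_pos"],s["force"],m.sum(),np.percentile(w[m,2],[50,90,98]))
E
```

```text
t: 9.37
tool_pos: [0.6221, -0.2434, 0.1135]
ee_rot: [-1.211, 1.205, -1.206]
force: [0.0, 0.2, -0.4]
grip_width: 0.06
[ 0.6221 -0.2434  0.1135] [ 0.025   0.2462 -0.3635] 7708 [0.1858 0.1988 0.2007]
```

View pics/s5.png

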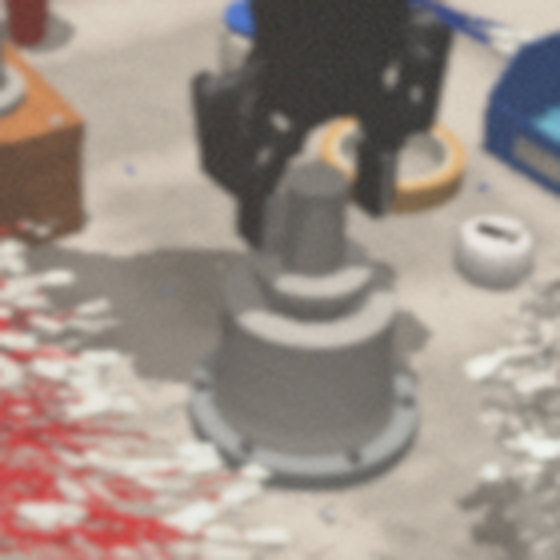

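View pics/w5.png

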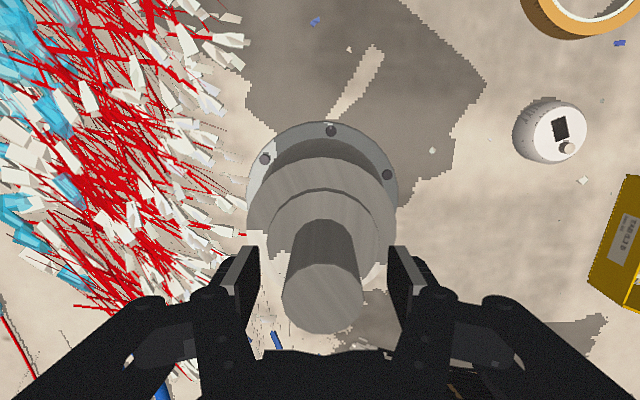

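The post stands upright and let go in the socket, with its head at (325,300) between open pads and the collar a little above the face. I back off, shut the fingers and measure it.

```bash
python3 -m jog '[0,0,0,0,0,0,1, 0,0,0,0,0,0,1, 0,-2,0,0,0,0,1, 0,-2.5,0,0,0,0,1,0,-2.5,0,0,0,0,1,0,-2,0,0,0,0,1,0,0,0,0,0,0,0,0,0,0,0,0,0,0,0,0,0,0,0,0,0,0,0,0,0,0,0,0,0,0,0,0,0,0,0,0,0,0,0,0,0,0]'
python3 -m jog '[0,0,0,0,0,0,0,0,0,0,0,0,0,0,0,0,0,0,0,0,0]'
python3 - <<'E'
from h import *
np.set_printoptions(precision=4,suppress=True)
s=observe(); p=get_image("wrist"); cv2.imwrite("pics/w6.png",p["img"])
w=cloud(p,s).reshape(-1,3)
def rep(n,lo,hi,rad):
    m=(np.hypot(w[:,0]-.621,w[:,1]+.242)<rad)&(w[:,2]>lo)&(w[:,2]<hi)
    if m.sum(): print(n,m.sum(),np.median(w[m],0),w[m].min(0),w[m].max(0))
print(s["tool_pos"],s["force"],s["grip_width"])
rep("top",.138,.16,.03); rep("collar",.09,.106,.034); rep("face",.07,.087,.05)
E
```

```text
t: 10.47
tool_pos: [0.6213, -0.243, 0.2016]
ee_rot: [-1.212, 1.208, -1.203]
force: [0.7, 0.4, -0.4]
grip_width: 0.0123
t: 10.72
tool_pos: [0.6219, -0.2433, 0.2031]
ee_rot: [-1.212, 1.206, -1.205]
force: [-0.4, 0.1, -0.0]
grip_width: -0.0
[ 0.6219 -0.2433  0.2031] [-0.4339  0.1314 -0.0196] -3.4195400658556917e-05
top 1883 [ 0.6215 -0.2403  0.1483] [ 0.606  -0.2566  0.138 ] [ 0.637  -0.2263  0.1505]
collar 2306 [ 0.6215 -0.2296  0.0984] [ 0.5921 -0.2641  0.0911] [ 0.6511 -0.2121  0.106 ]
face 3565 [ 0.6173 -0.2242  0.0788] [ 0.5771 -0.2847  0.0702] [ 0.6642 -0.1983  0.0814]
```

View pics/w6.png

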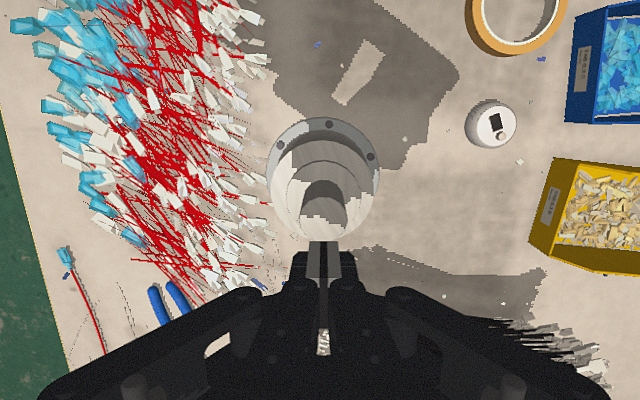

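The fingers are shut, and the head at (322,215) has its top at about 0.149. That puts the collar about 12 mm up, on axis at (0.6215, -0.2415). Pressing down gently.

```bash
python3 -m jog '[-0.15,2,0,0,0,0,0, 0,2,0,0,0,0,0, 0,0.8,0,0,0,0,0, 0,0,0,0,0,0,0,0,0,0,0,0,0,0]'
python3 -m jog '[0,0.3,0,0,0,0,0, 0,0.2,0,0,0,0,0,0,0.2,0,0,0,0,0]'
python3 -m jog '[0,0.2,0,0,0,0,0, 0,0.2,0,0,0,0,0]'
```

```text
t: 11.18
tool_pos: [0.6218, -0.2418, 0.1551]
ee_rot: [-1.212, 1.206, -1.205]
force: [0.3, 0.0, 0.7]
grip_width: 0.0001
t: 11.43
tool_pos: [0.6226, -0.2422, 0.1495]
ee_rot: [-1.211, 1.204, -1.207]
force: [-0.4, 0.0, 5.0]
grip_width: -0.0
t: 11.6
tool_pos: [0.6234, -0.2426, 0.1472]
ee_rot: [-1.21, 1.201, -1.209]
force: [-1.0, 1.3, 6.4]
grip_width: 0.0001
```

```bash
python3 -m jog '[0,0.2,0,0,0,0,0, 0,0.2,0,0,0,0,0]'
python3 -m jog '[0,0.2,0,0,0,0,0, 0,0.2,0,0,0,0,0]'
python3 -m jog '[0,0.1,0,0,0,0,0, 0,0.1,0,0,0,0,0]'
```

```text
t: 11.77
tool_pos: [0.6236, -0.2427, 0.1436]
ee_rot: [-1.21, 1.201, -1.21]
force: [-1.0, -0.0, 6.1]
grip_width: 0.0002
t: 11.93
tool_pos: [0.6236, -0.2427, 0.1396]
ee_rot: [-1.21, 1.201, -1.209]
force: [-1.5, 1.0, 7.3]
grip_width: 0.0001
t: 12.1
tool_pos: [0.6234, -0.2426, 0.1382]
ee_rot: [-1.21, 1.202, -1.209]
force: [-3.0, 1.3, 12.9]
grip_width: -0.0001
```

```bash
python3 -m jog '[0,0.1,0,0,0,0,0, 0,0,0,0,0,0,0]'
python3 -m jog '[0,0.1,0,0,0,0,0,0,0,0,0,0,0,0]'
```

```text
t: 12.27
tool_pos: [0.6235, -0.2426, 0.1383]
ee_rot: [-1.211, 1.201, -1.209]
force: [-3.7, 0.9, 12.8]
grip_width: 0.0001
t: 12.43
tool_pos: [0.6235, -0.2426, 0.1383]
ee_rot: [-1.211, 1.201, -1.209]
force: [-5.4, 2.4, 14.8]
grip_width: -0.0002
```

```bash
python3 -m jog '[0,0.2,0,0,0,0,0, 0,0.1,0,0,0,0,0]'
python3 -m jog '[0,-1,0,0,0,0,0, 0,-2,0,0,0,0,0,0,-2,0,0,0,0,0,0,-2,0,0,0,0,0,0,-2,0,0,0,0,0,4,-1,0,0,0,0,0,4,0,0,0,0,0,0,4,0,0,0,0,0,0,0,0,0,0,0,0,0,0,0,0,0,0,0,0,0]'
python3 - <<'E'
from h import *
np.set_printoptions(precision=4,suppress=True)
s=observe(); p=get_image("wrist"); cv2.imwrite("pics/w7.png",p["img"])
q=get_image("side"); cv2.imwrite("pics/s7.png",cv2.resize(q["img"][140:340,260:460],None,fx=3,fy=3,interpolation=cv2.INTER_CUBIC))
t=get_image("top")
print(s["tool_pos"],s["force"],s["grip_width"])
for nm,w in (("wrist",cloud(p,s).reshape(-1,3)),("top",cloud(t).reshape(-1,3))):
  for n,lo,hi,rad in (("top",.13,.16,.03),("collar",.083,.1,.031),("face",.07,.083,.05)):
    m=(np.hypot(w[:,0]-.621,w[:,1]+.242)<rad)&(w[:,2]>lo)&(w[:,2]<hi)
    if m.sum(): print(nm,n,m.sum(),np.median(w[m],0),w[m].min(0),w[m].max(0))
for n in ["post_square","post_mushroom"]: print(n,[(round(b["p"],2),np.round(b["box"]).tolist()) for b in boxes_of(n,t)])
E
```

```text
t: 12.6
tool_pos: [0.6237, -0.2427, 0.1381]
ee_rot: [-1.211, 1.202, -1.208]
force: [-10.2, 5.3, 28.0]
grip_width: -0.0001
[ 0.6237 -0.2427  0.1381] [-10.1906   5.3165  28.0132] -0.00011297487650662719
wrist top 2127 [ 0.6222 -0.2314  0.1418] [ 0.6066 -0.2452  0.13  ] [ 0.6373 -0.2263  0.16  ]
wrist collar 3673 [ 0.6215 -0.2294  0.0871] [ 0.5924 -0.2628  0.083 ] [ 0.6515 -0.2123  0.0999]
wrist face 5898 [ 0.6152 -0.2241  0.0788] [ 0.5765 -0.2812  0.0701] [ 0.6645 -0.1981  0.083 ]
top top 58 [ 0.623  -0.232   0.1373] [ 0.6093 -0.2371  0.1301] [ 0.6374 -0.2275  0.1566]
top collar 245 [ 0.6167 -0.2296  0.0866] [ 0.5929 -0.2581  0.0831] [ 0.6512 -0.213   0.0992]
top face 422 [ 0.608  -0.2227  0.0785] [ 0.5773 -0.2716  0.0703] [ 0.6637 -0.1985  0.0829]
post_square [(0.73, [319.0, 208.0, 347.0, 230.0])]
post_mushroom [(0.73, [284.0, 203.0, 305.0, 230.0])]schema error: expected a multiple of 7 numbers
```

View pics/w7.png

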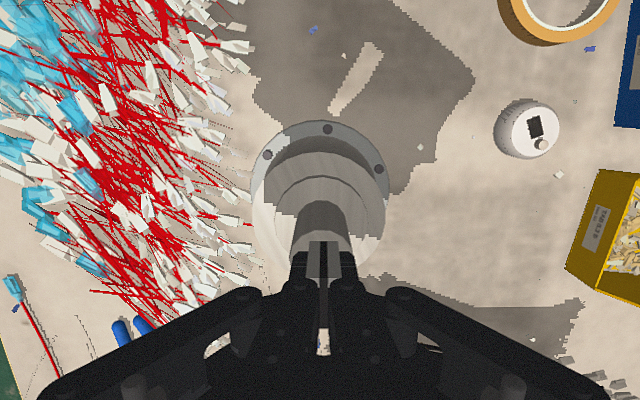

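View pics/s7.png

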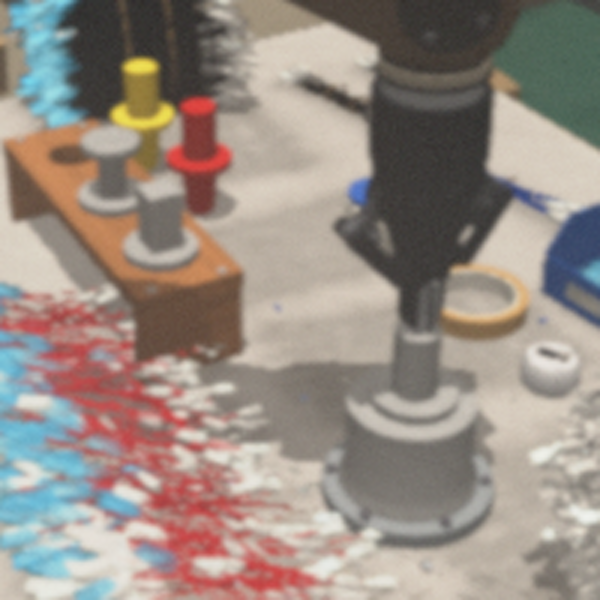

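The retreat was refused because I left a value out, so the tool is still pressing at 28 N. The collar top at 0.087 and face at 0.079 show the post fully seated. The side view shows the collar flat on the socket. Retreating now.

```bash
python3 -m jog '[0,-0.5,0,0,0,0,0, 0,-2,0,0,0,0,0, 0,-2.5,0,0,0,0,0, 0,-2.5,0,0,0,0,0, 0,-2.5,0,0,0,0,0, 0,-2,0,0,0,0,0, 0,0,-4,0,0,0,0, 0,0,-4,0,0,0,0, 0,0,-4,0,0,0,0, 0,0,0,0,0,0,0, 0,0,0,0,0,0,0, 0,0,0,0,0,0,0]'
python3 - <<'E'
from h import *
np.set_printoptions(precision=4,suppress=True)
s=observe(); t=get_image("top"); q=get_image("side")
cv2.imwrite("pics/t8.png",cv2.resize(t["img"][140:260,190:470],None,fx=2.8,fy=2.8,interpolation=cv2.INTER_CUBIC))
cv2.imwrite("pics/s8.png",cv2.resize(q["img"][140:340,260:460],None,fx=3,fy=3,interpolation=cv2.INTER_CUBIC))
print(s["tool_pos"],s["force"],s["t"])
w=cloud(t).reshape(-1,3)
for n,lo,hi,rad in (("top",.132,.142,.02),("collar",.083,.095,.031),("face",.074,.083,.05)):
    m=(np.hypot(w[:,0]-.621,w[:,1]+.242)<rad)&(w[:,2]>lo)&(w[:,2]<hi)
    if m.sum(): print(n,m.sum(),np.median(w[m],0),w[m].min(0),w[m].max(0))
E
```

```text
t: 13.85
tool_pos: [0.5024, -0.2428, 0.2501]
ee_rot: [-1.211, 1.204, -1.207]
force: [-0.3, 0.2, 0.2]
grip_width: 0.0003
[ 0.5024 -0.2428  0.2501] [-0.2858  0.2498  0.2132] 13.85
top 141 [ 0.6222 -0.241   0.1364] [ 0.6062 -0.2552  0.1323] [ 0.6368 -0.2268  0.1405]
collar 264 [ 0.6137 -0.232   0.0866] [ 0.5926 -0.268   0.0835] [ 0.6519 -0.2124  0.0941]
face 506 [ 0.6124 -0.2331  0.0785] [ 0.5772 -0.2839  0.074 ] [ 0.6637 -0.1991  0.0829]
```

View pics/t8.png

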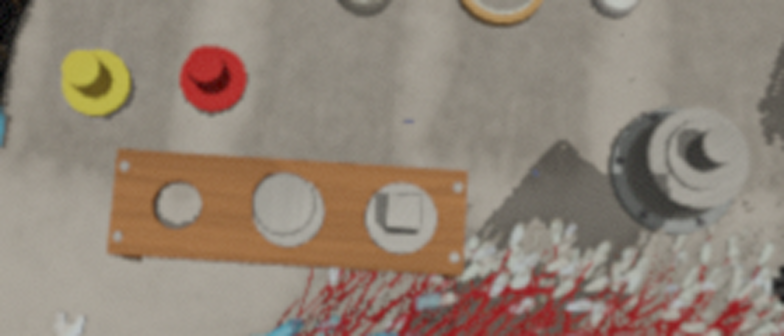

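View pics/s8.png

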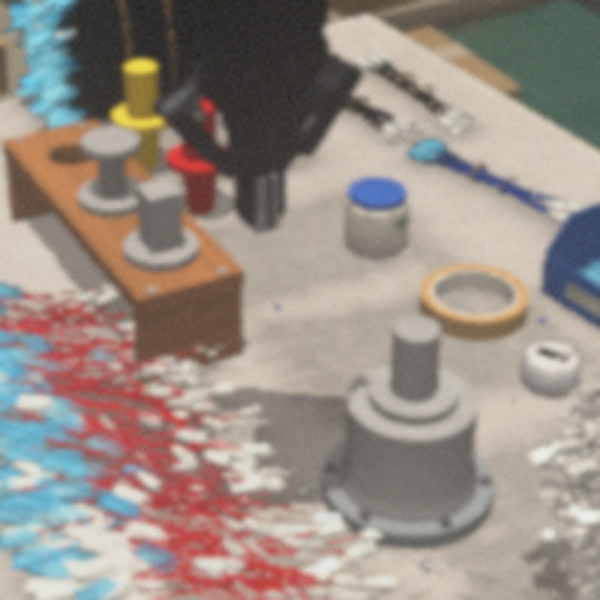

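The post stands upright and seated in the socket. The mushroom and square posts are unmoved, and the arm is clear. Handing in.

```bash
python3 -c "
from bench import *
print(close_job())"
```

```text
the job is handed in; nothing more can be done
None
```

I took the plain round-headed steel post out of the rack and let it go in the socket, where its collar stood about 12 mm above the face. I then pressed it down with shut fingers until it stopped hard at about 28 N, and handed the job in. The arm was clear at 13.9 s, against the 51 s limit.

- **Seating:** The last top view puts the head top at 0.1364 m, the collar's upper face at 0.0866 m and the socket face at 0.0785 m. The collar is 8 mm thick, so it sits on the face with no measurable gap.
- **Alignment:** The post is about 1 mm off the socket's axis and looks upright in the side view. I did not measure its tilt angle.
- **Other posts:** The square and mushroom posts look unmoved in the rack, and their detection boxes are within a few pixels of the start.
- **Robot:** It was touching nothing at the end, with force readings near zero.

My first retreat command was refused because it was one number short. The tool therefore stayed pressed on the seated post for three camera calls before I backed off. No check failed or disagreed.

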